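Fetch the round-opening stage plate from the microscope drawer

ROBOT

A 6-joint arm with a two-finger parallel gripper is mounted at the origin on the work surface. World frame = base frame: x ahead of the robot, y to its left, z up, the work surface at z = 0. Lengths are in m, angles in rad, forces in N, time in s.
With the tool pointing down it reaches from about 0.35 to 0.925 m from the base axis. Payload 6.4 kg.
Tool frame: the origin (TCP) lies between the finger pads; the fingertips stand bot.tip_reach ahead of it and the grasp point (between the pads) lies 5 mm behind it (bot.tip_reach is the distance from the TCP to the fingertips, in m); z points along the fingers, y is the line along which they close (so a half turn about z gives the same grasp; the last joint's range is limited). The gripper opens to 85 mm and grips with 20 to 120 N. Pads are 22 mm wide; open, the fingers measure 114 mm over their backs; the gripper's body (76 mm by 85 mm) begins 54 mm behind the grasp point. The pads swing forward as they close: fully open they stand 13 mm farther back than shut.
Start: joints at [1.057, 0.245, 1.558, -0, 1.339, -0.174], TCP at [0.217, 0.613, 0.245] pointing down, gripper open.
Joint ranges: [-3.13, 3.13], [-1.02, 2.26], [0.13, 2.54], [-0.95, 4.09], [0.21, 2.88], [-2.74, 2.74]. Speed limits (rad/s): [2.57, 2.57, 3.14, 3.14, 3.14, 3.14].

INTERFACE

Orientations are given as a unit quaternion [w, x, y, z].
In Python, from workcell import bot gives the robot as it stands.
- The arm moves only by the tool move_arm, never from a script. Its argument "rows" is a list of rows, each an object with "grip": the closure, from 0 (fully open) to 1 (shut); "xyz": the shift along the world's x, y, z normalised to -1 to 1, where 1 is 30 mm, a list of three; "delta_rot": the turn, a rotation vector about the world's x, y, z normalised to -1 to 1, where 1 is 5 degrees, a list of three. In form: [{"grip": grip, "xyz": [tx, ty, tz], "delta_rot": [ax, ay, az]}, ...]. A call has 1 to 5 rows; each row shifts and turns the commanded pose from where the row before left it; what a row does not reach is not made up. A row lasts 1/10 s, in which the tool goes at most 50 mm and 8.59 degrees, less where a joint would pass 70% of its speed; a pose out of reach is approached as far as the arm can. A call with a number of a shift or a turn outside -1 to 1 is refused whole. A call with a gripper value outside its range is refused whole. The fingers move at their own pace and stop on an object; the grip force is fixed at half the most. Time passes only in rows, so rows that do not move let the fingers close. It gives the time, the measured TCP pose, the force, the opening and the grip force at its end, in the units of the state.
- bot.get_obs(): the state, without advancing time (a new reading comes with each control period).
- bot.snapshot(name): name is "side" or "top"; returns the picture (400x640x3 uint8, red, green, blue); there is no depth.
- bot.camera_info(name): a dict with "intrinsics" (3x3 intrinsics, pixels), "dist" ([k1, k2, p1, p2, k3] as OpenCV has them; the pictures are not rectified), "origin" and "orientation" of the camera in the world. Camera axes: x right, y down, z forward; pixel columns grow to the right and rows downward; lengths in m; the calibration is good to about 2 mm. A picture is of the moment at which its call begins. camera_info takes no time and is no camera call.
- bot.job_done(): hands the job in; it is judged then, once.
The state is a dict: "clock": time; "qpos": joint angles; "joint_velocities": joint speeds; "tau": joint torques, N m; "tcp_pos": TCP position; "ee_rot": TCP orientation; "wrist_force": force on the tool from outside, world axes, zero at the start; "torque": the same for the moment, N m; "width": finger opening in m; "gripper_force": force on a finger pad.
Only numpy, scipy, OpenCV 4.12 (cv2) and the standard library are available. Lean on these libraries where they do the work, as an engineer would, in place of code of your own. Each camera call takes 0.05 s, during which the arm holds its last target. There are 200 camera calls.

TASK

Pull the accessory drawer all the way out to its stop, slide the stage plate with the round opening up out of its slot, and set it on the sloped rest on the bench: lower edge on the ledge, leaning back against the rest and roughly centred and square on it. Leave the drawer fully open, the plate with the square window in its slot, and the bottle, the mouse and the culture dish where they stand.

Things in the scene. Friction and masses are not known exactly. Their poses are not given: they have to be found in the camera images.
- drawer (a joint): How far the only drawer of a white cabinet is out, m: 0 shut, 0.165 at its stop; stays where left. Grey front 264 wide, 18 thick, top edge 106 above the bench. Inside is a black holder with two slanting slots side by side: a plate in one leans 30 degrees from vertical, top edge towards the drawer front. Cabinet: fixed, 240 x 270 x 126 high.
- handle (a point): Middle of the drawer's steel bar handle, 98 above the bench: horizontal round bar 11 thick, 120 long along y, axis 42 off the drawer front (36 free gap) and 60 off the cabinet's front, on thin stems 51 either side of the middle. Moves with the drawer. Axes are the cabinet's: x from the drawer front into the cabinet; the drawer opens along -x, towards the robot. Its place and yaw vary.
- slot_left (a point): Centre of a plate standing in the +y slot, 69 above the bench; moves with the drawer, axes as the cabinet's. Slots are 9 wide for the 5 plate, 88 long; their lower wall (-x side) reaches 40 up the plate from its foot, the upper wall 20. With the drawer at its stop this point is 70 in front of the cabinet's front and 95 behind the drawer front's inside.
- slot_right (a point): The same for the slot on the -y side, 104 from the other.
- round_plate: Loose aluminium stage plate 95 x 80 x 5, 90 g, with a round opening of 44 diameter, in either slot. Origin: its centre. x: along the 95, from top (gripping) edge to foot; y: along the 80; z: normal to the upper face. In the slot x points down and away from the drawer front, 30 degrees from vertical; top edge 110 above the bench. Opening's centre: 5 from origin towards the foot; top 30 solid.
- square_plate: The like plate with a square window of 40 x 40 instead, in the other slot; same axes. To be left there.
- rest: Grey plastic sloped rest fixed to the bench: base 110 x 110 (50 to -x, 60 to +x of the origin), a back 110 wide slanting 30 degrees from vertical (its top towards the rest's -x, its face looking to +x and up) that reaches 47 up the slope from a ledge; ledge 16 deep with a lip 6 high at its outer edge. Origin: on the underside. Position and yaw vary.
- rest_seat (a point): Centre of the plate when seated on the rest, foot edge on the ledge, lower face flat against the back: 70 above the bench, over the rest's origin; axes as the rest's. A seated plate slants as in the slot (30 degrees from vertical, top towards the rest's -x) and its upper 48 stand free above the back.
- oil_bottle: Bystander: amber bottle with black cap, 44 diameter, 85 high, on the bench. Origin: centre of its underside.
- mouse: Bystander: black computer mouse 105 x 60 x 32 on the bench. Origin: centre of its underside.
- dish: Bystander: white culture dish with a clear lid, 90 diameter, 18 high, lying on the right part (-y) of the cabinet's top. Origin: centre of its underside.
Not all that is in view belongs to the job. Several things look just like the rest: the one meant starts nearest to the robot's base.

How it is judged:
On the way, in this order (a step that is already met when the one before it is completed fails the run):
1. the drawer is pulled out to its stop (within 7 mm) (value of joint drawer above 0.158 m), for 0.2 s.
2. the plate with the round opening is lifted clear of its slot, the drawer still out (value of joint drawer above 0.158 m and z of round_plate in the frame of slot_left above 0.045 m), for 0.1 s.
At the end, for the whole second after the job is handed in: Drawer within 7 mm of its stop; round-opening plate released and still on the rest, within 25 mm of centre sideways, about 12 mm in depth and height, 0.2 rad in yaw, leaning 13 to 47 degrees from vertical; square-window plate down in its slot within 15 mm; bystanders within 30 mm (value of joint drawer above 0.158 m and x of round_plate in the frame of rest_seat between -0.012 and 0.014 m and z of round_plate in the frame of rest_seat between -0.012 and 0.01 m and y of round_plate in the frame of rest_seat between -0.025 and 0.025 m and angle between the y axis of round_plate and the y axis of rest, either way round below 0.2 rad and angle between the z axis of round_plate and the z axis of rest, either way round between 0.75 and 1.35 rad and contact force between round_plate and rest above 0.2 N and linear speed of round_plate below 0.02 m/s and z of square_plate in the frame of slot_left between -0.015 and 0.015 m and distance of each of oil_bottle, mouse, dish from where it was at the start of the episode below 0.03 m); the robot touches nothing.
It fails at once if a bystander (bottle, mouse or culture dish) is moved by more than 30 mm (distance of any of oil_bottle, mouse, dish from where it was at the start of the episode above 0.03 m).
It fails at once if the plate with the square window is pulled up out of its slot by more than 30 mm (z of square_plate in the frame of slot_left above 0.03 m).
It also fails if it takes over 48 s, if anything falls off the work surface, if the arm or the gripper's body presses on something with over 40 N, if the wrist force passes 120 N, or if a joint passes its speed limit or range.

## Working session

There is one attempt and no reset: what is moved stays moved. The work goes in short steps, Python scripts to look and compute and a tool call to move; the robot and the scene stay as the last step left them, time stands still between calls to the robot, and variables do not carry over. Pictures are saved under pics/ and viewed, at most 10 in all, crops included, and the job is handed in when it is done.

Besides the shell and the picture viewer there is one more tool, called after ">>>" as a command line: name --argument value ..., lists and objects as JSON in quotes. move_arm: Moves the arm, as the interface text tells. Its arguments: {"type":"object","properties":{"rows":{"type":"array"}},"required":["rows"]}

```bash
mkdir -p pics; cat > h.py <<'E'
import numpy as np, cv2
from scipy.spatial.transform import Rotation as R
from workcell import bot
def q(o): return R.from_quat([o[1],o[2],o[3],o[0]])
def ray(name,uv):
    c=bot.camera_info(name); K=np.array(c["intrinsics"],float).reshape(3,3)
    p=cv2.undistortPoints(np.array(uv,float).reshape(-1,1,2),K,np.array(c["dist"],float)).reshape(-1,2)
    d=np.c_[p,np.ones(len(p))]
    o=np.array(c["orientation"],float)
    M=o if o.shape==(3,3) else q(o).as_matrix()
    return np.array(c["origin"]),d@M.T
def onz(name,uv,z):
    o,d=ray(name,uv); return o+d*((z-o[2])/d[:,2])[:,None]
def tri(uva,uvb,a="top",b="side"):
    oa,da=ray(a,[uva]);ob,db=ray(b,[uvb]);da,db=da[0],db[0]
    s=np.linalg.lstsq(np.c_[da,-db],ob-oa,rcond=None)[0]
    return (oa+s[0]*da+ob+s[1]*db)/2, np.linalg.norm(oa+s[0]*da-ob-s[1]*db)
def proj(name,P):
    c=bot.camera_info(name);K=np.array(c["intrinsics"],float).reshape(3,3)
    o=np.array(c["orientation"],float); M=o if o.shape==(3,3) else q(o).as_matrix()
    r=cv2.Rodrigues(M.T)[0]; t=-M.T@np.array(c["origin"])
    return cv2.projectPoints(np.array(P,float).reshape(-1,1,3),r,t,K,np.array(c["dist"],float))[0].reshape(-1,2)
def snap(name,f):
    i=bot.snapshot(name); cv2.imwrite("pics/"+f,i[:,:,::-1]); return i
E
python3 - <<'E'
from h import *
for n in("top","side"): snap(n,n+"0.png"); c=bot.camera_info(n);print(n,c["origin"],c["orientation"],c["intrinsics"])
print(bot.get_obs(),bot.tip_reach)
E
```

```text
top [ 0.37499024 -0.08134027  1.6491866 ] [-0.05439018  0.71094675 -0.69928126  0.05101128] [[370.91800507   0.         321.00566489]
 [  0.         370.91800507 199.96996189]
 [  0.           0.           1.        ]]
side [-0.11002842 -1.39618705  1.08714954] [-0.45507496  0.85744486 -0.21095632  0.11485868] [[514.71849127   0.         317.74765445]
 [  0.         514.71849127 207.20945709]
 [  0.           0.           1.        ]]
{'clock': 0.1, 'qpos': array([ 1.05689758e+00,  2.45757423e-01,  1.55889540e+00,  3.31686839e-05,
        1.33867859e+00, -1.74044116e-01]), 'joint_velocities': array([-5.53086137e-04, -1.92386737e-03, -2.58877813e-03,  7.55602400e-04,
        9.62571519e-04, -4.49793655e-05]), 'tau': array([-7.42705720e-05, -4.30671751e+01, -3.27129686e+01, -1.34675274e-04,
        2.79131782e-03,  2.19923783e-05]), 'tcp_pos': array([0.21639489, 0.61242174, 0.24428028]), 'ee_rot': array([-3.08369407e-04,  1.69114421e-01,  9.85596041e-01, -8.13008728e-04]), 'wrist_force': array([0.57599004, 0.30439278, 0.35954312]), 'torque': array([-0.01296068, -0.06013109,  0.03510227]), 'gripper_force': 0.0, 'width': 0.08554018984281796} 0.014
```

View pics/top0.png

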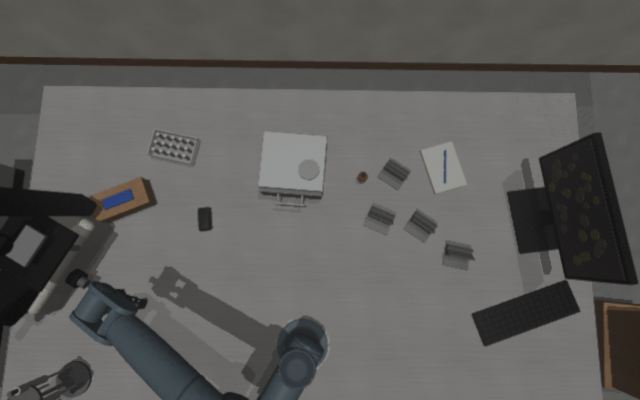

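View pics/side0.png

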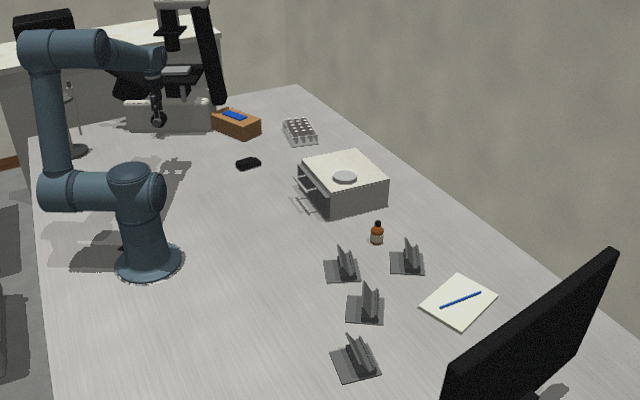

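The top view shows the cabinet at (293,163), handle at (291,205), dish at (309,169), bottle at (362,177) and mouse at (205,218). Four things could be the rest, at (380,217), (395,172), (420,224) and (458,253). The drawer is nearly shut. Next I'll compute their distances from the base and check the choice in one close crop.

```bash
python3 - <<'E'
from h import *
t=cv2.imread("pics/top0.png");s=cv2.imread("pics/side0.png")
for p in [(380,217),(395,172),(420,224),(458,253)]:
    P=onz("top",[p],0.02)[0];print(p,P.round(3),np.hypot(*P[:2]).round(3))
def up(i,x,y,w,h,k):
    return cv2.resize(i[y:y+h,x:x+w],None,fx=k,fy=k,interpolation=cv2.INTER_CUBIC)
a=up(t,250,125,90,90,4.4)   # 396x396
b=up(t,350,195,60,45,6.6)     # rest
c=up(s,285,140,110,90,3.6)
d=up(s,315,235,60,55,5)
H=600;W=800;o=np.zeros((H,W,3),np.uint8)
o[:a.shape[0],:a.shape[1]]=a; o[:b.shape[0],400:400+b.shape[1]]=b
cc=c[:H-300,:]; o[300:300+cc.shape[0],400:400+cc.shape[1]]=cc[:,:400]
dd=d[:200]; o[400:400+dd.shape[0],:dd.shape[1]]=dd
o=cv2.convertScaleAbs(o,alpha=1.6);cv2.imwrite("pics/crop0.png",o)
E
```

```text
(380, 217) [ 0.548 -0.333  0.02 ] 0.641
(395, 172) [ 0.752 -0.401  0.02 ] 0.853
(420, 224) [ 0.52  -0.508  0.02 ] 0.727
(458, 253) [ 0.397 -0.67   0.02 ] 0.779
```

View pics/crop0.png

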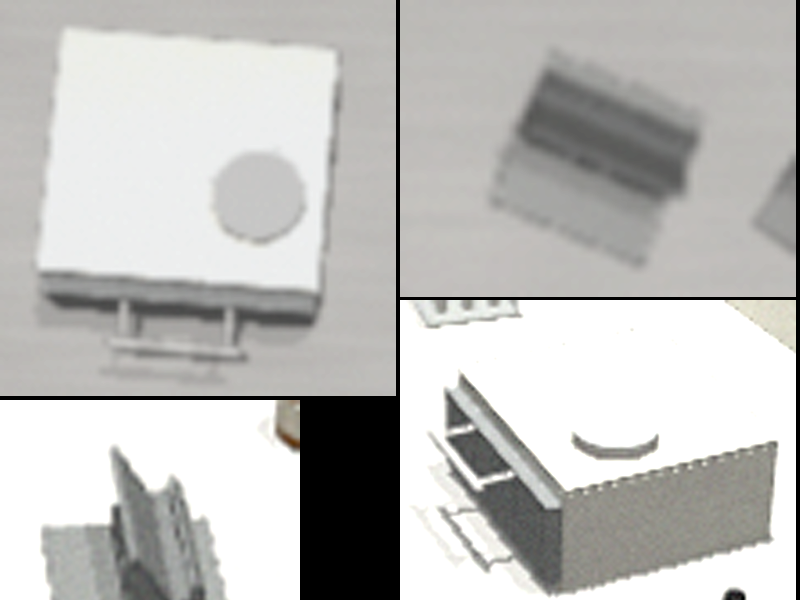

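The crop confirms the nearest candidate, at (380,217), 0.64 m from the base. Its wide base strip faces the robot, so the rest's +x points away from it. Next I'll work out the poses.

```bash
python3 - <<'E'
from h import *
t=cv2.imread("pics/top0.png")
g=cv2.cvtColor(t,cv2.COLOR_BGR2GRAY)
print("grey bench",g[180,240],"cab",g[150,290],"base",g[228,375])
m=np.zeros_like(g);m[125:202,250:340]=(g[125:202,250:340]>145)*255
cs=max(cv2.findContours(m,0,2)[0],key=cv2.contourArea);r=cv2.minAreaRect(cs);b=cv2.boxPoints(r)
print("box",b.round(1));B=onz("top",b,.126)[:,:2];print(B.round(3),[np.linalg.norm(B[i]-B[i-1]).round(3) for i in range(4)])
fe=B[np.argsort(B[:,0])[:2]];fe=fe[np.argsort(fe[:,1])]
d=fe[1]-fe[0];print("front mid",fe.mean(0).round(4),"yaw",np.arctan2(-d[0],d[1]).round(4))
hb=onz("top",[(275,202.7),(305,205)],.1);print("handle",hb.round(3),np.linalg.norm(hb[0]-hb[1]),hb.mean(0).round(4))
c=np.array([(372.4,202.6),(395.9,211.7),(386.8,235.2),(363.9,226)])
P=onz("top",c,.005)[:,:2];print("base",P.round(3),[np.linalg.norm(P[i]-P[i-1]).round(3) for i in range(4)])
x=(P[0]+P[1]-P[2]-P[3]);y=(P[0]+P[3]-P[1]-P[2]);print("yaws",np.arctan2(x[1],x[0]),np.arctan2(-y[0],y[1]))
yaw=(np.arctan2(x[1],x[0])+np.arctan2(-y[0],y[1]))/2
ctr=P.mean(0);ex=np.array([np.cos(yaw),np.sin(yaw)]);org=ctr-.005*ex;print("rest org",org.round(4),yaw)
ey=np.array([-ex[1],ex[0]])
# overlay model
def W(x,y,z):return np.r_[org+x*ex+y*ey,z]
w=.055;segs=[[W(-.05,-w,.005),W(-.05,w,.005),W(.06,w,.005),W(.06,-w,.005),W(-.05,-w,.005)],
[W(.0216,-w,.0276),W(.0216,w,.0276),W(-.002,w,.068),W(-.002,-w,.068),W(.0216,-w,.0276)]]
out=[]
for n,(x0,y0,ww,hh,k) in {"top":(350,195,60,45,6.6),"side":(310,235,66,50,6)}.items():
    i=cv2.imread(f"pics/{n}0.png");z=cv2.convertScaleAbs(cv2.resize(i[y0:y0+hh,x0:x0+ww],None,fx=k,fy=k,interpolation=2),alpha=1.4)
    zz=z.copy()
    for s,col in zip(segs,[(0,0,255),(0,255,0)]):
        p=((proj(n,s)-[x0,y0]+.5)*k).astype(int);cv2.polylines(zz,[p],False,col,1)
    out+= [np.hstack([cv2.resize(z,(396,297)),cv2.resize(zz,(396,297))])]
cv2.imwrite("pics/ov.png",np.vstack(out))
E
```

```text
grey bench 115 cab 149 base 103
box [[258.8 184.8]
 [263.3 131.5]
 [325.4 136.7]
 [321.  190. ]]
[[ 0.664  0.189]
 [ 0.896  0.179]
 [ 0.877 -0.086]
 [ 0.646 -0.071]] [np.float64(0.261), np.float64(0.232), np.float64(0.267), np.float64(0.231)]
front mid [0.6548 0.0587] yaw -0.0682
handle [[ 0.593  0.122  0.1  ]
 [ 0.585 -0.005  0.1  ]] 0.12707729716026908 [0.5891 0.0586 0.1   ]
base [[ 0.614 -0.302]
 [ 0.575 -0.406]
 [ 0.469 -0.365]
 [ 0.508 -0.263]] [np.float64(0.112), np.float64(0.112), np.float64(0.113), np.float64(0.108)]
yaws -0.36134070702010895 -0.363773393062519
rest org [ 0.537  -0.3321] -0.362557050041314
```

View pics/ov.png

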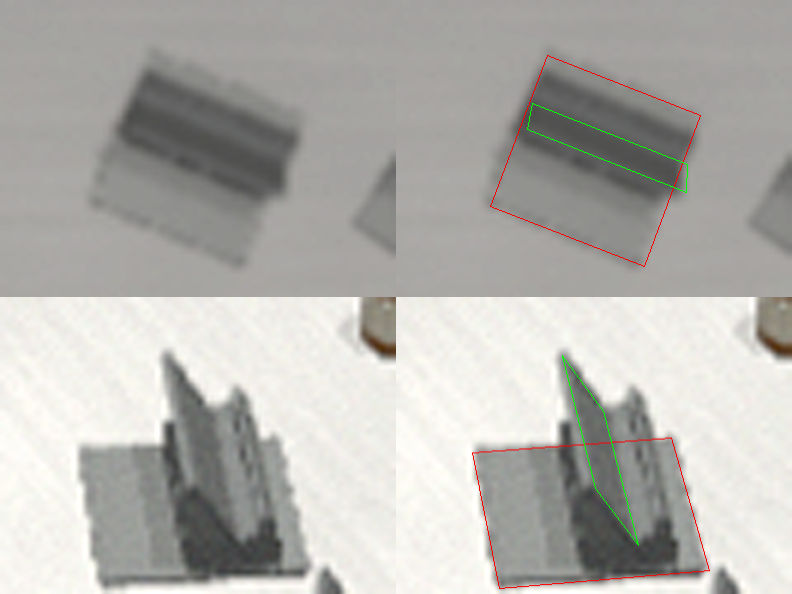

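The overlay fits the rest: origin (0.537,-0.332), yaw -0.363. The handle is at (0.589,0.060,0.098), yaw -0.067, and its measured length is 127 against 120 given. I'll move above the handle.

>>> move_arm --rows '[{"grip": 0.55, "xyz": [0.62, -0.92, -0.14], "delta_rot": [0, 0, -0.743]}, {"grip": 0.55, "xyz": [0.62, -0.92, -0.14], "delta_rot": [0, 0, -0.743]}, {"grip": 0.55, "xyz": [0.62, -0.92, -0.14], "delta_rot": [0, 0, -0.743]}, {"grip": 0.55, "xyz": [0.62, -0.92, -0.14], "delta_rot": [0, 0, -0.743]}, {"grip": 0.55, "xyz": [0.62, -0.92, -0.14], "delta_rot": [0, 0, -0.743]}]'

```text
clock: 0.6
tcp_pos: [0.3099, 0.4735, 0.2236]
ee_rot: [-0.0, 0.327, 0.945, -0.0]
wrist_force: [1.3, 0.8, 0.2]
width: 0.0383
gripper_force: 0.0
```

>>> move_arm --rows '[{"grip": 0.55, "xyz": [0.62, -0.92, -0.14], "delta_rot": [0, 0, -0.743]}, {"grip": 0.55, "xyz": [0.62, -0.92, -0.14], "delta_rot": [0, 0, -0.743]}, {"grip": 0.55, "xyz": [0.62, -0.92, -0.14], "delta_rot": [0, 0, -0.743]}, {"grip": 0.55, "xyz": [0.62, -0.92, -0.14], "delta_rot": [0, 0, -0.743]}, {"grip": 0.55, "xyz": [0.62, -0.92, -0.14], "delta_rot": [0, 0, -0.743]}]'

```text
clock: 1.1
tcp_pos: [0.4029, 0.3355, 0.2028]
ee_rot: [-0.0, 0.475, 0.88, -0.0]
wrist_force: [0.0, -0.0, 0.1]
width: 0.0386
gripper_force: 0.0
```

>>> move_arm --rows '[{"grip": 0.55, "xyz": [0.62, -0.92, -0.14], "delta_rot": [0, 0, -0.743]}, {"grip": 0.55, "xyz": [0.62, -0.92, -0.14], "delta_rot": [0, 0, -0.743]}, {"grip": 0.55, "xyz": [0.62, -0.92, -0.14], "delta_rot": [0, 0, -0.743]}, {"grip": 0.55, "xyz": [0.62, -0.92, -0.14], "delta_rot": [0, 0, -0.743]}, {"grip": 0.55, "xyz": [0.62, -0.92, -0.14], "delta_rot": [0, 0, -0.743]}]'

```text
clock: 1.6
tcp_pos: [0.4959, 0.1976, 0.1817]
ee_rot: [-0.0, 0.611, 0.791, -0.0]
wrist_force: [-0.3, 0.3, -0.5]
width: 0.0383
gripper_force: 0.0
```

>>> move_arm --rows '[{"grip": 0.55, "xyz": [0.62, -0.92, -0.14], "delta_rot": [0, 0, -0.743]}, {"grip": 0.55, "xyz": [0.62, -0.92, -0.14], "delta_rot": [0, 0, -0.743]}, {"grip": 0.55, "xyz": [0.62, -0.92, -0.14], "delta_rot": [0, 0, -0.743]}, {"grip": 0.55, "xyz": [0.62, -0.92, -0.14], "delta_rot": [0, 0, -0.743]}, {"grip": 0.55, "xyz": [0.62, -0.92, -0.14], "delta_rot": [0, 0, -0.743]}]'

```text
clock: 2.1
tcp_pos: [0.5889, 0.0597, 0.1606]
ee_rot: [-0.0, 0.731, 0.682, -0.0]
wrist_force: [-0.1, 0.1, -0.2]
width: 0.0382
gripper_force: 0.0
```

>>> move_arm --rows '[{"grip": 0.55, "xyz": [0, 0, 0], "delta_rot": [0, 0, 0]}, {"grip": 0.55, "xyz": [0, 0, 0], "delta_rot": [0, 0, 0]}]'

```text
clock: 2.3
tcp_pos: [0.5883, 0.0606, 0.1607]
ee_rot: [-0.001, 0.73, 0.683, -0.0]
wrist_force: [0.6, 0.1, 0.8]
width: 0.0386
gripper_force: 0.0
```

>>> move_arm --rows '[{"grip": 0.55, "xyz": [0, 0, -0.57], "delta_rot": [0, 0, 0]}, {"grip": 0.55, "xyz": [0, 0, -0.57], "delta_rot": [0, 0, 0]}, {"grip": 0.55, "xyz": [0, 0, -0.57], "delta_rot": [0, 0, 0]}, {"grip": 0.55, "xyz": [0, 0, -0.57], "delta_rot": [0, 0, 0]}, {"grip": 0.55, "xyz": [0, 0, 0], "delta_rot": [0, 0, 0]}]'

```text
clock: 2.8
tcp_pos: [0.5859, 0.0623, 0.0903]
ee_rot: [-0.002, 0.729, 0.684, -0.002]
wrist_force: [-0.1, 0.2, -0.4]
width: 0.0382
gripper_force: 0.0
```

>>> move_arm --rows '[{"grip": 1, "xyz": [0, 0, 0], "delta_rot": [0, 0, 0]}, {"grip": 1, "xyz": [0, 0, 0], "delta_rot": [0, 0, 0]}, {"grip": 1, "xyz": [0, 0, 0], "delta_rot": [0, 0, 0]}, {"grip": 1, "xyz": [0, 0, 0], "delta_rot": [0, 0, 0]}]'

```text
clock: 3.2
tcp_pos: [0.5894, 0.0613, 0.0943]
ee_rot: [0.0, 0.73, 0.684, 0.001]
wrist_force: [-1.0, 3.0, 4.6]
width: 0.0088
gripper_force: 58.8
```

>>> move_arm --rows '[{"grip": 1, "xyz": [-0.35, 0.023, 0], "delta_rot": [0, 0, 0]}, {"grip": 1, "xyz": [-0.65, 0.044, 0], "delta_rot": [0, 0, 0]}, {"grip": 1, "xyz": [-0.65, 0.044, 0], "delta_rot": [0, 0, 0]}, {"grip": 1, "xyz": [-0.65, 0.044, 0], "delta_rot": [0, 0, 0]}, {"grip": 1, "xyz": [-0.65, 0.044, 0], "delta_rot": [0, 0, 0]}]'

```text
clock: 3.7
tcp_pos: [0.5012, 0.0669, 0.0943]
ee_rot: [0.002, 0.73, 0.683, 0.002]
wrist_force: [2.7, 3.0, 3.5]
width: 0.0092
gripper_force: 60.6
```

>>> move_arm --rows '[{"grip": 1, "xyz": [-0.65, 0.044, 0], "delta_rot": [0, 0, 0]}, {"grip": 1, "xyz": [-0.65, 0.044, 0], "delta_rot": [0, 0, 0]}, {"grip": 1, "xyz": [-0.65, 0.044, 0], "delta_rot": [0, 0, 0]}, {"grip": 1, "xyz": [-0.25, 0.016, 0], "delta_rot": [0, 0, 0]}, {"grip": 1, "xyz": [-0.25, 0.016, 0], "delta_rot": [0, 0, 0]}]'

```text
clock: 4.2
tcp_pos: [0.4278, 0.0716, 0.0943]
ee_rot: [0.002, 0.73, 0.683, 0.001]
wrist_force: [3.5, 0.9, 4.5]
width: 0.0087
gripper_force: 60.8
```

>>> move_arm --rows '[{"grip": 1, "xyz": [0, 0, 0], "delta_rot": [0, 0, 0]}, {"grip": 1, "xyz": [0, 0, 0], "delta_rot": [0, 0, 0]}]'

```text
clock: 4.4
tcp_pos: [0.4273, 0.0716, 0.0942]
ee_rot: [0.001, 0.73, 0.683, 0.0]
wrist_force: [-2.3, 0.9, 10.1]
width: 0.0092
gripper_force: 61.5
```

>>> move_arm --rows '[{"grip": 1, "xyz": [-0.1, 0.007, 0], "delta_rot": [0, 0, 0]}, {"grip": 1, "xyz": [-0.1, 0.007, 0], "delta_rot": [0, 0, 0]}, {"grip": 1, "xyz": [0, 0, 0], "delta_rot": [0, 0, 0]}, {"grip": 1, "xyz": [0, 0, 0], "delta_rot": [0, 0, 0]}]'

```text
clock: 4.8
tcp_pos: [0.4252, 0.0717, 0.0944]
ee_rot: [0.005, 0.73, 0.683, 0.005]
wrist_force: [17.2, 1.5, -8.4]
width: 0.0085
gripper_force: 59.7
```

>>> move_arm --rows '[{"grip": 0.55, "xyz": [0, 0, 0], "delta_rot": [0, 0, 0]}, {"grip": 0.55, "xyz": [0, 0, 0], "delta_rot": [0, 0, 0]}, {"grip": 0.55, "xyz": [0, 0, 0.4], "delta_rot": [0, 0, 0]}, {"grip": 0.55, "xyz": [0, 0, 0.8], "delta_rot": [0, 0, 0]}, {"grip": 0.55, "xyz": [0, 0, 0.9], "delta_rot": [0, 0, 0]}]'

```text
clock: 5.3
tcp_pos: [0.4195, 0.0722, 0.1563]
ee_rot: [-0.001, 0.73, 0.683, -0.001]
wrist_force: [0.4, 0.0, 1.0]
width: 0.0387
gripper_force: 0.0
```

>>> move_arm --rows '[{"grip": 0.55, "xyz": [0, 0, 1], "delta_rot": [0, 0, 0]}, {"grip": 0.55, "xyz": [0, 0.9, 0.6], "delta_rot": [0, 0, 0]}, {"grip": 0.55, "xyz": [0, 1, 0], "delta_rot": [0, 0, 0]}, {"grip": 0.55, "xyz": [0, 1, 0], "delta_rot": [0, 0, 0]}, {"grip": 0.55, "xyz": [0, 1, 0], "delta_rot": [0, 0, 0]}]'

```text
clock: 5.8
tcp_pos: [0.4203, 0.1902, 0.2048]
ee_rot: [0.0, 0.73, 0.683, 0.0]
wrist_force: [-0.2, 0.0, -0.2]
width: 0.0384
gripper_force: 0.0
```

>>> move_arm --rows '[{"grip": 0.55, "xyz": [0, 1, 0], "delta_rot": [0, 0, 0]}, {"grip": 0.55, "xyz": [0, 1, 0], "delta_rot": [0, 0, 0]}, {"grip": 0.55, "xyz": [0, 1, 0], "delta_rot": [0, 0, 0]}, {"grip": 0.55, "xyz": [0, 0, 0], "delta_rot": [0, 0, 0]}]'

```text
clock: 6.2
tcp_pos: [0.42, 0.2814, 0.2045]
ee_rot: [-0.0, 0.729, 0.685, 0.0]
wrist_force: [-0.1, -0.1, 0.1]
width: 0.0388
gripper_force: 0.0
```

```bash
python3 - <<'E'
from h import *
t=snap("top","top1.png");s=snap("side","side1.png")
o=np.zeros((600,800,3),np.uint8)
a=cv2.resize(t[165:265,245:345],None,fx=4,fy=4,interpolation=2);b=cv2.resize(s[140:240,250:350],None,fx=4,fy=4,interpolation=2)
o[:400,:400]=a;o[:400,400:]=b
cv2.imwrite("pics/crop1.png",cv2.convertScaleAbs(o[:400,:,::-1],alpha=1.6))
E
```

```text
(no output)
```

View pics/crop1.png

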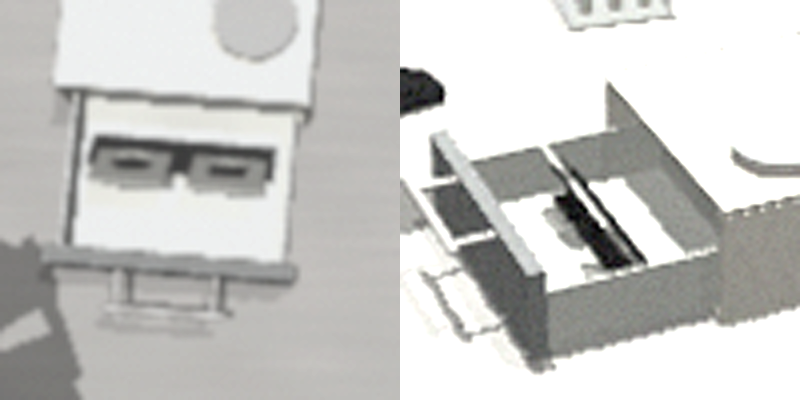

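The drawer is out, with plates at crop (130,163) and (230,170). The left opening looks rounder, so I'll check it in a bigger crop.

```bash
python3 - <<'E'
from h import *
t=cv2.imread("pics/top1.png");s=cv2.imread("pics/side1.png")
o=np.zeros((560,800,3),np.uint8)
a=cv2.resize(t[195:215,264:316],(800,308),interpolation=2);o[:308]=cv2.convertScaleAbs(a,alpha=1.7)
b=cv2.resize(s[180:210,380-250+150:320],(336,252),interpolation=2);o[308:,:336]=cv2.convertScaleAbs(b,alpha=1.2)
cv2.imwrite("pics/crop2.png",o)
g=cv2.cvtColor(t,cv2.COLOR_BGR2GRAY);print(g[197:214,266:316])
ex=np.array([np.cos(-.067),np.sin(-.067),0]);ey=np.array([-ex[1],ex[0],0])
h=np.array([.4252,.0605+.011,0]) 
for hh in (h,):
  m=hh+(.042+.018+.095)*ex
  for sgn in(1,-1):
    c=m+sgn*.052*ey+[0,0,.069]; pts=[c+a*(-.0475)*np.array([.5,0,-.866])@np.diag([1,1,1])*1 for a in()] 
    down=.5*ex-np.array([0,0,.866])
    P=[c,c-.0475*down+.04*ey,c-.0475*down-.04*ey];print(sgn,c.round(4),proj("top",P).round(1).tolist())
E
```

```text
[[121 148 148 147 146 146 147 147 147 148 148 149 148 149 150 150 150 150
  149 149 148 146 146 146 146 146 146 145 146 146 146 146 147 146 146 144
  145 145 145 145 147 147 147 147 147 147 147 147 147 147]
 [122 145 133 117 114 114 118 120 121 127 132 133 140 145 146 146 147 146
  146 147 147 148 148 148 148 149 150 150 150 150 149 149 149 149 149 147
  147 147 148 148 148 148 148 148 148 148 148 147 148 148]
 [125 137 107  66  60  59  68  73  74  83  90  92 102 111 111 113 112 113
  115 118 122 128 131 132 133 139 146 147 146 147 147 147 146 148 147 148
  148 148 149 150 149 150 150 150 150 150 150 149 149 148]
 [135 127  86  47  40  40  42  42  44  46  47  46  50  52  53  54  55  58
   61  67  73  82  90  91  93 102 110 112 112 112 113 114 118 121 127 132
  132 133 140 146 147 147 146 147 147 147 148 148 149 148]
 [142 119  70  46  49  48  48  46  45  46  48  46  45  45  43  41  41  41
   40  40  42  45  47  47  47  50  53  53  55  56  58  61  67  74  83  91
   92  94 102 111 111 113 113 114 118 121 122 128 141 147]
 [136 105  57  60  73  75  75  73  74  77  78  79  79  78  72  63
[... 1868 characters left out ...]
106
  106 101  97 102 128 147 146 131 114 108 105 105 103 102 102 101  98  99
   97  94  94  93  93  93  93  93  93 119 138 143 148 149]
 [146 145 145 144 144 144 144 144 134 123 123 124 124 124 126 126 126 127
  129 130 129 129 140 149 147 142 134 121 108 110 112 111 113 113 111 112
  109 108 107 104 103 102 102 101 100 125 147 149 149 149]
 [147 145 145 146 145 146 146 147 145 144 145 145 145 145 146 145 146 146
  146 147 147 148 149 149 149 148 145 136 128 130 132 132 134 135 134 121
  108 110 110 107 106 105 107 110 108 129 148 149 149 148]]
1 [0.5833 0.113  0.069 ] [[277.9, 206.0], [266.7, 209.5], [285.7, 211.1]]
-1 [0.5764 0.0092 0.069 ] [[302.0, 208.0], [291.4, 211.5], [310.5, 213.1]]
```

View pics/crop2.png

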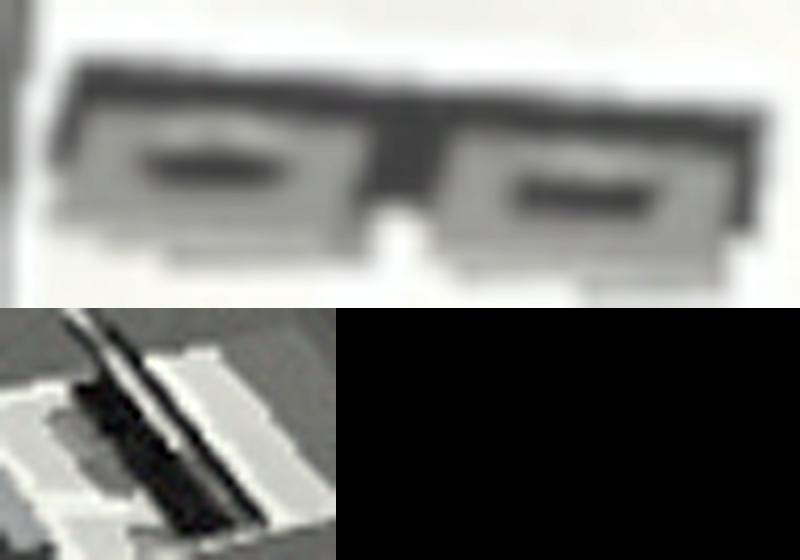

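The left (+y) opening has tapered, rounded ends and the right one has sharp sides, so the round plate is in the left slot. The slot centre predicted from the handle matches the picture: about (0.583,0.113,0.069). I'll move to a pre-grasp pose, tilted 30°.

>>> move_arm --rows '[{"grip": 0.47, "xyz": [0.5, -0.91, -0.05], "delta_rot": [-0.067, -0.997, 0]}, {"grip": 0.47, "xyz": [0.5, -0.91, -0.05], "delta_rot": [-0.067, -0.997, 0]}, {"grip": 0.47, "xyz": [0.5, -0.91, -0.05], "delta_rot": [-0.067, -0.997, 0]}, {"grip": 0.47, "xyz": [0.5, -0.91, -0.05], "delta_rot": [-0.067, -0.997, 0]}, {"grip": 0.47, "xyz": [0.5, -0.91, -0.05], "delta_rot": [-0.067, -0.997, 0]}]'

```text
clock: 6.8
tcp_pos: [0.4958, 0.1404, 0.1968]
ee_rot: [0.16, 0.713, 0.667, 0.148]
wrist_force: [-0.2, 0.8, -0.4]
width: 0.0452
gripper_force: 0.0
```

>>> move_arm --rows '[{"grip": 0.47, "xyz": [0.5, -0.91, -0.05], "delta_rot": [-0.067, -0.997, 0]}, {"grip": 0.47, "xyz": [0, 0, 0], "delta_rot": [0, 0, 0]}, {"grip": 0.47, "xyz": [0, 0, 0], "delta_rot": [0, 0, 0]}]'

```text
clock: 7.1
tcp_pos: [0.5102, 0.1141, 0.1949]
ee_rot: [0.189, 0.706, 0.659, 0.176]
wrist_force: [-0.3, 0.2, -0.3]
width: 0.0451
gripper_force: 0.0
```

```bash
cat >> h.py <<'E'
def plan(tgt,yaw):
    "shift in 30mm units and turn in 5deg units to TCP tgt with tool leaning 30 deg at yaw"
    o=bot.get_obs();ex=np.array([np.cos(yaw),np.sin(yaw),0]);z=.5*ex-[0,0,.8660254];y=.8660254*ex+[0,0,.5]
    M=np.c_[np.cross(y,z),y,z];rv=(R.from_matrix(M)*q(o["ee_rot"]).inv()).as_rotvec(degrees=True)
    print("dx/30",((np.array(tgt)-o["tcp_pos"])/.03).round(3),"rot/5",(rv/5).round(3),o["tcp_pos"].round(4),o["wrist_force"].round(1))
E
python3 -c "
from h import *
plan((.5706,.1139,.0911),-.067)
snap('top','top2.png')"
```

```text
dx/30 [ 2.013 -0.006 -3.459] rot/5 [ 0.008 -0.017  0.019] [0.5102 0.1141 0.1949] [-0.3  0.2 -0.3]
```

>>> move_arm --rows '[{"grip": 0.47, "xyz": [0.4, 0, -0.69], "delta_rot": [0, 0, 0]}, {"grip": 0.47, "xyz": [0.4, 0, -0.69], "delta_rot": [0, 0, 0]}, {"grip": 0.47, "xyz": [0.4, 0, -0.69], "delta_rot": [0, 0, 0]}, {"grip": 0.47, "xyz": [0.4, 0, -0.69], "delta_rot": [0, 0, 0]}, {"grip": 0.47, "xyz": [0.4, 0, -0.69], "delta_rot": [0, 0, 0]}]'

```text
clock: 7.65
tcp_pos: [0.5714, 0.1162, 0.091]
ee_rot: [0.189, 0.705, 0.661, 0.177]
wrist_force: [0.9, 0.2, 0.1]
width: 0.0452
gripper_force: 0.0
```

>>> move_arm --rows '[{"grip": 0.47, "xyz": [0, 0, 0], "delta_rot": [0, 0, 0]}, {"grip": 0.8, "xyz": [0, 0, 0], "delta_rot": [0, 0, 0]}, {"grip": 0.8, "xyz": [0, 0, 0], "delta_rot": [0, 0, 0]}, {"grip": 0.8, "xyz": [0, 0, 0], "delta_rot": [0, 0, 0]}]'

```text
clock: 8.05
tcp_pos: [0.5711, 0.1157, 0.0929]
ee_rot: [0.19, 0.705, 0.66, 0.177]
wrist_force: [-0.5, 0.9, 0.8]
width: 0.0169
gripper_force: 0.0
```

>>> move_arm --rows '[{"grip": 1, "xyz": [0, 0, 0], "delta_rot": [0, 0, 0]}, {"grip": 1, "xyz": [0, 0, 0], "delta_rot": [0, 0, 0]}, {"grip": 1, "xyz": [0, 0, 0], "delta_rot": [0, 0, 0]}, {"grip": 1, "xyz": [0, 0, 0], "delta_rot": [0, 0, 0]}]'

```text
clock: 8.45
tcp_pos: [0.5712, 0.1154, 0.0922]
ee_rot: [0.19, 0.705, 0.66, 0.177]
wrist_force: [-1.3, 0.7, 4.2]
width: 0.0043
gripper_force: 59.5
```

>>> move_arm --rows '[{"grip": 1, "xyz": [-0.1, 0.007, 0.173], "delta_rot": [0, 0, 0]}, {"grip": 1, "xyz": [-0.2, 0.013, 0.346], "delta_rot": [0, 0, 0]}, {"grip": 1, "xyz": [-0.3, 0.02, 0.52], "delta_rot": [0, 0, 0]}, {"grip": 1, "xyz": [-0.4, 0.027, 0.69], "delta_rot": [0, 0, 0]}, {"grip": 1, "xyz": [-0.4, 0.027, 0.69], "delta_rot": [0, 0, 0]}]'

```text
clock: 8.95
tcp_pos: [0.5272, 0.1181, 0.1637]
ee_rot: [0.188, 0.706, 0.66, 0.175]
wrist_force: [-0.3, -0.3, -1.1]
width: 0.0043
gripper_force: 58.9
```

>>> move_arm --rows '[{"grip": 1, "xyz": [-0.2, 0.02, 0.8], "delta_rot": [0, 0, 0]}, {"grip": 1, "xyz": [0, 0, 0.8], "delta_rot": [0, 0, 0]}, {"grip": 1, "xyz": [0, 0, 0.8], "delta_rot": [0, 0, 0]}, {"grip": 1, "xyz": [0, 0, 0], "delta_rot": [0, 0, 0]}, {"grip": 1, "xyz": [0, 0, 0], "delta_rot": [0, 0, 0]}]'

```text
clock: 9.45
tcp_pos: [0.5221, 0.1187, 0.2351]
ee_rot: [0.189, 0.705, 0.66, 0.176]
wrist_force: [0.7, 0.1, -1.5]
width: 0.0041
gripper_force: 59.0
```

```bash
python3 - <<'E'
from h import *
t=snap("top","top3.png");s=snap("side","side3.png")
o=np.zeros((480,800,3),np.uint8)
a=cv2.resize(t[140:260,240:340],(400,480),interpolation=2);b=cv2.resize(s[100:220,250:350],(400,480),interpolation=2)
o[:,:400]=a;o[:,400:]=b
cv2.imwrite("pics/crop3.png",cv2.convertScaleAbs(o[:,:,::-1],alpha=1.4))
yaw=-.3626;ex=np.array([np.cos(yaw),np.sin(yaw),0]);d=.5*ex-[0,0,.866];n=.866*ex+[0,0,.5]
c=np.array([.537,-.332,.07])
f=c-.0255*d;print("final tcp",f.round(4));
pre=f-.08*d+.004*n;print("pre",pre.round(4));plan(pre,yaw)
E
```

```text
final tcp [ 0.5251 -0.3275  0.0921]
pre [ 0.4909 -0.3145  0.1634]
dx/30 [ -1.017 -14.44   -2.336] rot/5 [ 1.000e-03 -5.300e-02 -3.398e+00] [0.5214 0.1187 0.2334] [ 0.2  0.8 -1.9]
```

View pics/crop3.png

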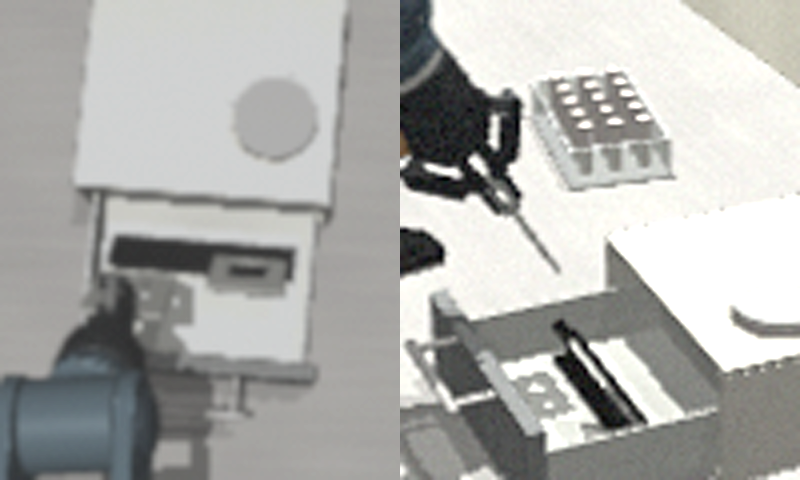

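The round plate is held, the square plate is still in its slot at crop (255,268), and the drawer is open. I'll carry the plate to above the rest.

>>> move_arm --rows '[{"grip": 1, "xyz": [-0.07, -0.963, 0], "delta_rot": [0, 0, -0.227]}, {"grip": 1, "xyz": [-0.07, -0.963, 0], "delta_rot": [0, 0, -0.227]}, {"grip": 1, "xyz": [-0.07, -0.963, 0], "delta_rot": [0, 0, -0.227]}, {"grip": 1, "xyz": [-0.07, -0.963, 0], "delta_rot": [0, 0, -0.227]}, {"grip": 1, "xyz": [-0.07, -0.963, 0], "delta_rot": [0, 0, -0.227]}]'

```text
clock: 10.05
tcp_pos: [0.511, -0.0265, 0.2336]
ee_rot: [0.196, 0.738, 0.624, 0.166]
wrist_force: [1.0, -0.3, -1.6]
width: 0.0046
gripper_force: 58.9
```

>>> move_arm --rows '[{"grip": 1, "xyz": [-0.07, -0.963, 0], "delta_rot": [0, 0, -0.227]}, {"grip": 1, "xyz": [-0.07, -0.963, 0], "delta_rot": [0, 0, -0.227]}, {"grip": 1, "xyz": [-0.07, -0.963, 0], "delta_rot": [0, 0, -0.227]}, {"grip": 1, "xyz": [-0.07, -0.963, 0], "delta_rot": [0, 0, -0.227]}, {"grip": 1, "xyz": [-0.07, -0.963, 0], "delta_rot": [0, 0, -0.227]}]'

```text
clock: 10.55
tcp_pos: [0.5006, -0.1709, 0.2336]
ee_rot: [0.204, 0.768, 0.587, 0.156]
wrist_force: [0.4, 0.4, -1.9]
width: 0.0042
gripper_force: 58.9
```

>>> move_arm --rows '[{"grip": 1, "xyz": [-0.07, -0.963, -0.15], "delta_rot": [0, 0, -0.227]}, {"grip": 1, "xyz": [-0.07, -0.963, -0.5], "delta_rot": [0, 0, -0.227]}, {"grip": 1, "xyz": [-0.07, -0.963, -0.58], "delta_rot": [0, 0, -0.227]}, {"grip": 1, "xyz": [-0.07, -0.963, -0.58], "delta_rot": [0, 0, -0.227]}, {"grip": 1, "xyz": [-0.07, -0.963, -0.5], "delta_rot": [0, 0, -0.227]}]'

```text
clock: 11.05
tcp_pos: [0.4898, -0.3148, 0.1632]
ee_rot: [0.211, 0.796, 0.548, 0.146]
wrist_force: [0.6, 0.3, -1.0]
width: 0.0044
gripper_force: 59.0
```

>>> move_arm --rows '[{"grip": 1, "xyz": [0, 0, 0], "delta_rot": [0, 0, 0]}, {"grip": 1, "xyz": [0, 0, 0], "delta_rot": [0, 0, 0]}, {"grip": 1, "xyz": [0, 0, 0], "delta_rot": [0, 0, 0]}]'

```text
clock: 11.35
tcp_pos: [0.491, -0.3137, 0.1661]
ee_rot: [0.212, 0.795, 0.549, 0.147]
wrist_force: [-0.5, 0.2, -1.4]
width: 0.0042
gripper_force: 58.9
```

```bash
python3 - <<'E'
from h import *
t=snap("top","top4.png");s=snap("side","side4.png")
yaw=-.3626
plan((.4909,-.3145,.1634),yaw)
ex=np.array([np.cos(yaw),np.sin(yaw),0]);ey=np.array([-ex[1],ex[0],0])
def draw(n,i,x0,y0,w,h,k):
    z=cv2.resize(i[y0:y0+h,x0:x0+w],None,fx=k,fy=k,interpolation=2)[:,:,::-1].copy();z=cv2.convertScaleAbs(z,alpha=1.3)
    o=bot.get_obs();M=q(o["ee_rot"]).as_matrix();T=o["tcp_pos"]
    L=[T+M@[a,0,b] for a,b in [(-.04,-.022),(.04,-.022),(.04,.073),(-.04,.073),(-.04,-.022)]]
    cv2.polylines(z,[((proj(n,L)-[x0,y0]+.5)*k).astype(int)],False,(0,255,0),1)
    return z
a=draw("top",t,340,180,80,80,5);b=draw("side",s,290,200,100,100,4)
cv2.imwrite("pics/crop4.png",np.hstack([a,b]))
E
```

```text
dx/30 [-0.016 -0.026 -0.117] rot/5 [ 0.008 -0.004 -0.009] [ 0.4914 -0.3137  0.1669] [ 0.  -0.4 -1. ]
```

View pics/crop4.png

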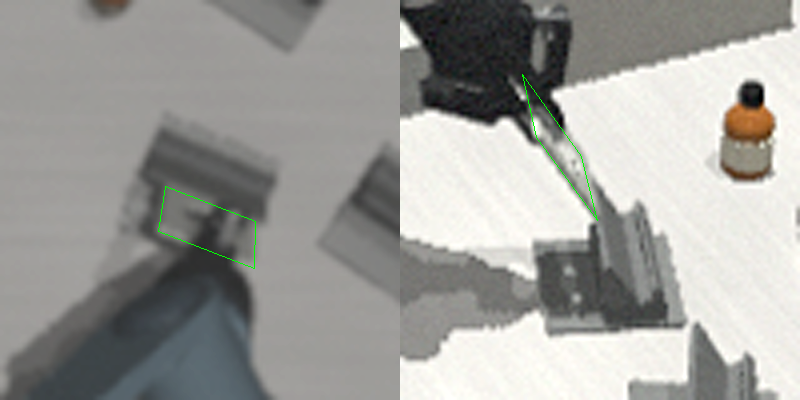

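The held-plate outline fits in both views and the plate is above the rest, on the face side. I'll lower it slightly off the back.

>>> move_arm --rows '[{"grip": 1, "xyz": [0.08, 0, -0.06], "delta_rot": [0, 0, 0]}, {"grip": 1, "xyz": [0.272, -0.119, -0.504], "delta_rot": [0, 0, 0]}, {"grip": 1, "xyz": [0.272, -0.119, -0.504], "delta_rot": [0, 0, 0]}, {"grip": 1, "xyz": [0, 0, 0], "delta_rot": [0, 0, 0]}]'

```text
clock: 11.85
tcp_pos: [0.5097, -0.3205, 0.1328]
ee_rot: [0.211, 0.795, 0.549, 0.147]
wrist_force: [-0.5, 0.7, -2.1]
width: 0.004
gripper_force: 58.9
```

>>> move_arm --rows '[{"grip": 1, "xyz": [0.272, -0.119, -0.504], "delta_rot": [0, 0, 0]}, {"grip": 1, "xyz": [0.272, -0.119, -0.504], "delta_rot": [0, 0, 0]}, {"grip": 1, "xyz": [0, 0, 0], "delta_rot": [0, 0, 0]}, {"grip": 1, "xyz": [0, 0, 0], "delta_rot": [0, 0, 0]}]'

```text
clock: 12.25
tcp_pos: [0.5262, -0.3286, 0.105]
ee_rot: [0.213, 0.795, 0.549, 0.147]
wrist_force: [0.3, 0.3, 0.2]
width: 0.0041
gripper_force: 58.9
```

```bash
python3 - <<'E'
from h import *
t=snap("top","top5.png");s=snap("side","side5.png")
yaw=-.3626
plan((.5251,-.3275,.0921),yaw)
def draw(n,i,x0,y0,w,h,k):
    return cv2.convertScaleAbs(cv2.resize(i[y0:y0+h,x0:x0+w],None,fx=k,fy=k,interpolation=2)[:,:,::-1],alpha=1.4)
cv2.imwrite("pics/crop5.png",np.hstack([draw("top",t,350,185,60,60,6),draw("side",s,310,220,60,60,6)]))
E
```

```text
dx/30 [-0.043  0.05  -0.452] rot/5 [0.019 0.006 0.004] [ 0.5264 -0.329   0.1056] [-0.9  0.5 -1.2]
```

View pics/crop5.png

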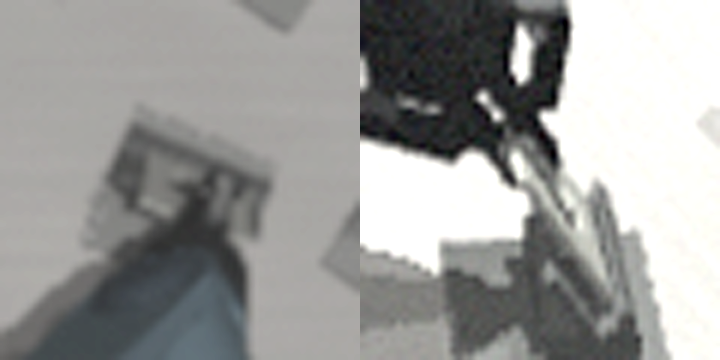

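>>> move_arm --rows '[{"grip": 1, "xyz": [0.02, -0.01, -0.14], "delta_rot": [0, 0, 0]}, {"grip": 1, "xyz": [0.02, -0.01, -0.14], "delta_rot": [0, 0, 0]}, {"grip": 1, "xyz": [0, 0, 0], "delta_rot": [0, 0, 0]}, {"grip": 1, "xyz": [0, 0, 0], "delta_rot": [0, 0, 0]}]'

```text
clock: 12.75
tcp_pos: [0.5276, -0.3297, 0.0965]
ee_rot: [0.214, 0.795, 0.549, 0.147]
wrist_force: [-3.2, 1.8, 3.9]
width: 0.0042
gripper_force: 59.8
```

>>> move_arm --rows '[{"grip": 1, "xyz": [0.03, -0.01, -0.06], "delta_rot": [0, 0, 0]}, {"grip": 1, "xyz": [0, 0, 0], "delta_rot": [0, 0, 0]}, {"grip": 1, "xyz": [0, 0, 0], "delta_rot": [0, 0, 0]}]'

```text
clock: 13.05
tcp_pos: [0.5287, -0.3295, 0.0965]
ee_rot: [0.213, 0.795, 0.549, 0.147]
wrist_force: [-15.2, 12.8, 24.2]
width: 0.0043
gripper_force: 64.1
```

>>> move_arm --rows '[{"grip": 1, "xyz": [-0.03, 0.01, 0.04], "delta_rot": [0, 0, 0]}, {"grip": 1, "xyz": [-0.06, 0.025, -0.04], "delta_rot": [0, 0, 0]}, {"grip": 1, "xyz": [-0.05, 0.02, -0.035], "delta_rot": [0, 0, 0]}, {"grip": 1, "xyz": [0, 0, 0], "delta_rot": [0, 0, 0]}, {"grip": 1, "xyz": [0, 0, 0], "delta_rot": [0, 0, 0]}]'

```text
clock: 13.55
tcp_pos: [0.5251, -0.3292, 0.0948]
ee_rot: [0.215, 0.795, 0.548, 0.147]
wrist_force: [-2.1, 1.9, 7.9]
width: 0.0039
gripper_force: 60.5
```

>>> move_arm --rows '[{"grip": 0.85, "xyz": [0, 0, 0], "delta_rot": [0, 0, 0]}, {"grip": 0.75, "xyz": [0, 0, 0], "delta_rot": [0, 0, 0]}, {"grip": 0.65, "xyz": [0, 0, 0], "delta_rot": [0, 0, 0]}, {"grip": 0.65, "xyz": [0, 0, 0], "delta_rot": [0, 0, 0]}]'

```text
clock: 13.95
tcp_pos: [0.5239, -0.3279, 0.0926]
ee_rot: [0.213, 0.795, 0.549, 0.147]
wrist_force: [0.1, -0.3, 1.9]
width: 0.0298
gripper_force: 0.0
```

>>> move_arm --rows '[{"grip": 0.65, "xyz": [-0.16, 0.06, 0.29], "delta_rot": [0, 0, 0]}, {"grip": 0.65, "xyz": [-0.31, 0.12, 0.58], "delta_rot": [0, 0, 0]}, {"grip": 0.65, "xyz": [-0.31, 0.12, 0.58], "delta_rot": [0, 0, 0]}, {"grip": 0.65, "xyz": [-0.31, 0.12, 0.58], "delta_rot": [0, 0, 0]}, {"grip": 0.65, "xyz": [-0.31, 0.12, 0.58], "delta_rot": [0, 0, 0]}]'

```text
clock: 14.45
tcp_pos: [0.4815, -0.3116, 0.1726]
ee_rot: [0.213, 0.795, 0.549, 0.147]
wrist_force: [0.6, -0.4, 0.0]
width: 0.0298
gripper_force: 0.0
```

>>> move_arm --rows '[{"grip": 0.65, "xyz": [-0.3, 0.8, 0.9], "delta_rot": [0, 0, 0]}, {"grip": 0.65, "xyz": [-0.3, 1, 0.5], "delta_rot": [0, 0, 0]}, {"grip": 0.65, "xyz": [0, 1, 0], "delta_rot": [0, 0, 0]}, {"grip": 0.65, "xyz": [0, 1, 0], "delta_rot": [0, 0, 0]}, {"grip": 0.65, "xyz": [0, 1, 0], "delta_rot": [0, 0, 0]}]'

```text
clock: 14.95
tcp_pos: [0.4636, -0.1669, 0.2141]
ee_rot: [0.214, 0.795, 0.548, 0.147]
wrist_force: [-0.6, 0.5, -0.5]
width: 0.0297
gripper_force: 0.0
```

```bash
python3 - <<'E'
from h import *
t=snap("top","top6.png");s=snap("side","side6.png")
yaw=-.3626;ex=np.array([np.cos(yaw),np.sin(yaw),0]);ey=np.array([-ex[1],ex[0],0]);d=.5*ex-[0,0,.866];n=.866*ex+[0,0,.5];c=np.array([.537,-.332,.07])+.0025*n
L=[c+a*d+b*ey for a,b in [(-.0475,-.04),(-.0475,.04),(.0475,.04),(.0475,-.04),(-.0475,-.04)]]
def cr(nm,i,x0,y0,w,h,k):
    z=cv2.convertScaleAbs(cv2.resize(i[y0:y0+h,x0:x0+w],None,fx=k,fy=k,interpolation=2)[:,:,::-1],alpha=1.4);zz=z.copy()
    cv2.polylines(zz,[((proj(nm,L)-[x0,y0]+.5)*k).astype(int)],False,(0,255,0),1);return np.hstack([z,zz])
a=cr("top",t,350,190,60,48,6);b=cr("side",s,310,232,60,50,6)
w=cv2.convertScaleAbs(np.hstack([t[130:240,190:340],s[130:240,225:395]])[:,:,::-1],alpha=1.4);w=cv2.resize(w,(720,0) if 0 else (560,0 or 192))
w=np.hstack([w,np.zeros((192,160,3),np.uint8)])
cv2.imwrite("pics/crop6.png",np.vstack([a[:200],b[:200],w]) if 0 else np.vstack([cv2.resize(a,(576,230)),cv2.resize(b,(576,240)),cv2.resize(w,(576,128*1))]))
E
```

```text
(no output)
```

View pics/crop6.png

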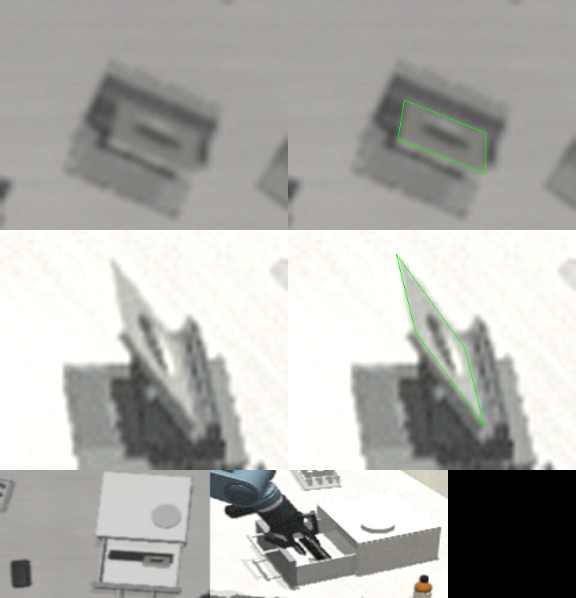

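The plate with the round opening sits on the rest within about a pixel of the expected outline. The drawer is open, the square plate is in its slot, and the bystanders haven't moved. Handing in.

>>> move_arm --rows '[{"grip": 0.65, "xyz": [0, 0, 0.5], "delta_rot": [0, 0, 0]}, {"grip": 0.65, "xyz": [0, 0, 0], "delta_rot": [0, 0, 0]}, {"grip": 0.65, "xyz": [0, 0, 0], "delta_rot": [0, 0, 0]}]'

```text
clock: 15.35
tcp_pos: [0.4641, -0.1685, 0.2288]
ee_rot: [0.214, 0.795, 0.548, 0.147]
wrist_force: [-0.3, 0.0, 0.2]
width: 0.03
gripper_force: 0.0
```

```bash
python3 -c "
from workcell import bot
print(bot.job_done())"
```

```text
the job is handed in; nothing more can be done
None
```

I handed the job in at about 15 s of the 48 s; no verdict came back, but the last pictures show the drawer fully out, the round-opening plate seated on the nearest rest, the square-window plate still in its slot, and the bottle, mouse and dish not visibly moved.

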